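# Set the purge-air dial of the evidence drying box

### The arm

A 6-joint arm with a two-finger parallel gripper is mounted at the origin on the work surface. World frame = base frame: x ahead of the robot, y to its left, z up, the work surface at z = 0. Lengths are in mm, angles in rad, forces in N, time in s.
With the tool pointing down it reaches from about 325 to 850 mm from the base axis. Payload 15.5 kg.
Tool frame: the origin (TCP) lies midway between the tips of the shut fingers; the grasp point (between the pads) lies 19 mm behind it; z points along the fingers, y is the line along which they close (so a half turn about z gives the same grasp; the last joint's range is limited). The gripper opens to 91 mm and grips with 3 to 60 N. Pads are 32 mm wide; open, the fingers measure 118 mm over their backs; the gripper's body (76 mm by 178 mm) begins 60 mm behind the grasp point.
Start: joints at [-1.389, 0.494, 1.345, -0, 1.302, -0.096], TCP at [171.401, -601.039, 213.915] pointing down, gripper open.
Joint ranges: [-2.91, 2.91], [-0.82, 2.16], [0.22, 2.67], [-1.22, 4.37], [0.12, 2.79], [-3.08, 3.08]. Speed limits (rad/s): [1.89, 1.89, 2.57, 3.01, 3.01, 3.01].

### API

Orientations are given as [roll, pitch, yaw] about the fixed x, y, z axes, in that order (R = Rz(yaw) Ry(pitch) Rx(roll)).
In Python, from station import robot, gripper_to, kin, observe, cams, sign_off gives the robot as it stands. The module is installed in compiled form; this text tells all that it offers. Calls block until the motion is done:
- robot.goto(position, orientation): joint-space move of the TCP to a pose.
- robot.movel(position, frame=None, rate=150, contact_N=None): straight line of the TCP; frame=None keeps the orientation; rate is the mean speed in mm/s. With contact_N (N) it stops when the force on the tool has changed by that much, and returns True; else False.
- robot.set_joints(angles): joint-space move.
- gripper_to(opening, force=None): opening from 0.0 (shut) to 1.0 (fully open); force is the grip in N (None keeps the last); returns when the fingers have stopped.
- robot.hold(seconds).
- kin.inverse_kinematics(position, orientation): joint angles nearest the present ones, or None.
- observe(): the state.
- cams.capture(name): name is "scene" or "top" or "wrist"; returns a dict with "img" (480x640x3 uint8, blue, green, red), "z_map" (480x640 float32, mm along the optical axis (not along the pixel's ray), 0 where there is no reading), "mtx" (3x3 intrinsics, pixels), "distortion" ([k1, k2, p1, p2, k3] as OpenCV has them; the pictures are not rectified), "camera_from_world" (4x4, takes a point from world to camera coordinates); the wrist camera has in their place "T_tool_cam" (4x4, takes a point from camera to tool coordinates, whose origin is the TCP and whose axes are the flange's). Camera axes: x right, y down, z forward; pixel columns grow to the right and rows downward; lengths in mm; the calibration is good to about 2 mm. A picture is of the moment at which its call begins: read the wrist's pose just before it.
A pose or a line that the arm cannot do raises robot.IKError and nothing moves.
- sign_off(): hands the job in; it is judged then, once.
The state is a dict: "time_s": time; "joints": joint angles; "qvel": joint speeds; "joint_torque": joint torques, N m; "tool_pos": TCP position; "orientation": TCP orientation; "force": force on the tool from outside, world axes, zero at the start; "moment": the same for the moment, N m; "gripper_width": opening from 0.0 (shut) to 1.0 (fully open); "finger_force": force on a finger pad.
Only numpy, scipy, OpenCV 4.12 (cv2) and the standard library are available. Lean on these libraries where they do the work, as an engineer would, in place of code of your own. Each camera call takes 0.05 s, during which the arm holds its last target. There are 200 camera calls.

### The job

Reset the purge air of the evidence drying box: turn the round black dial clockwise until it is fully closed, stopping gently when you feel the seat so as not to crush it, then open it anticlockwise by exactly five clicks. After that, swing the flat shut-off handle beside it fully open, a quarter turn so that it lies along the unit, and let go; leave the tins around the unit where they stand.

Things in the scene. Friction and masses are not known exactly. Their poses are not given: they have to be found in the camera images.
- unit: The fixed purge-air unit: a grey control block 130 x 280 x 60 mm (its x, y, z) whose origin is under the block's centre on the bench; its top is 60 mm up. Its x axis points away from the robot, turned by up to 20 degrees; 160 mm beyond the origin in x begins a clear drying box, 150 mm high. The dial is at its +y end, the handle at its -y end.
- dial_grip (a point): Point on the dial's vertical axis, 26 mm above the block's top, about half-way up the dial: a round black fluted knob without any mark, 40 mm across, from 6 to 42 mm above the block's top, on a 52 mm wide, 6 mm high steel collar. It closes clockwise, opens anticlockwise seen from above, 24 degrees a click (15 a turn). It starts an unknown 2 to 7 clicks open; 12 is the most.
- dial_top (a point): Centre of the dial's flat top. Feel: a click takes about 0.14 N m to pass; let go near a click, the dial settles into it. Closed (click zero) is a firm stop up to 0.24 N m; beyond that the seat gives, 2 N m more for each further rad, and is crushed 0.12 rad in, at 0.48 N m. It springs back when let go. Friction of fingers on the dial is not known exactly.
- squash (a joint): Squash of the valve's spring seat, in metres: 0 unloaded, 0.000012 m (0.12 rad of the dial past closed) crushes it. The reading is far too noisy for this.
- needle (a joint): Lift of the valve needle inside the block, in metres: 0 closed, growing 0.00002 m a click as the dial is opened. The reading is far too noisy to tell clicks.
- handle_pivot (a point): Point on the vertical axis on which the shut-off handle turns, 80 mm above the bench, half-way up the handle's height.
- handle_end (a point): Point in the middle of the handle, 60 mm out from its pivot, half-way up it. The handle is a flat level steel bar with a grey grip, 19 mm wide and about 15 mm high, reaching 76 mm from the pivot; the block's top is 20 mm below this point.
- handle (a joint): Angle of the shut-off handle, rad: at 0 (shut) it points to the unit's -x, towards the robot; it grows anticlockwise seen from above to 1.57 (fully open), where it points to the unit's -y, away from the dial. It starts between 0 and 0.25, turns with about 0.08 N m and stays where it is left; there is a stop at each end.
- tin_a: A loose lidded steel tin, 64 mm across and 50 mm high, on the bench between the robot and the control block; origin under its centre.
- tin_b: A loose lidded steel tin, 64 mm across and 50 mm high, on the bench beside the dial end of the block; origin under its centre.
- tin_c: A loose lidded steel tin, 52 mm across and 42 mm high, on the bench beside the handle end of the block; origin under its centre.

How it is judged (in metres and radians):
On the way, in this order (a step that is already met when the one before it is completed fails the run):
1. the dial has been closed onto its seat (value of joint needle below 3e-06 m), for 0.2 s.
2. the dial has been opened to the fifth click (value of joint needle between 9.4e-05 and 0.000106 m), for 0.3 s.
At the end, for the whole second after the job is handed in: The dial stands at the fifth click open from closed (within 0.3 of a click), having first been fully closed, and the shut-off handle is swung open to at least 1.40 rad (full is 1.57), after the dial was set (all of step 2 and value of joint handle above 1.4 rad); the robot touches nothing.
It fails at once if the seat is crushed: the dial is forced more than 0.12 rad past closed (value of joint squash above 1.2e-05 m).
It fails at once if a tin is moved by more than 30 mm (distance of any of tin_a, tin_b, tin_c from where it was at the start of the episode above 0.03 m).
It also fails if it takes over 72 s, if anything falls off the work surface, if the arm or the gripper's body presses on something with over 40 N, if the wrist force passes 120 N, or if a joint passes its speed limit or range.

## Working session

There is one attempt and no reset: what is moved stays moved. The work goes in short steps, each a Python script; the robot and the scene stay as the last script left them, time stands still between calls to the robot, and variables do not carry over. Pictures are saved under pics/ and viewed, at most 10 in all, crops included, and the job is handed in when it is done.

```bash
mkdir -p pics
python3 - <<'E'
from station import *
import cv2,numpy as np,pickle
d={n:cams.capture(n) for n in("top","scene")}
pickle.dump(d,open('d.pkl','wb'))
for n in d: cv2.imwrite(f'pics/{n}.png',d[n]['img'])
print(observe()); print(d['top']['camera_from_world'],d['top']['mtx'],d['top']['distortion'])
E
```

```text
{'time_s': 0.1, 'joints': array([-1.38851740e+00,  4.94174687e-01,  1.34606246e+00, -8.17594653e-06,
        1.30252518e+00, -9.55004078e-02]), 'qvel': array([-0.00020308, -0.00053545, -0.00356934, -0.00010954,  0.00015956,
       -0.00179561]), 'joint_torque': array([ 3.41957792e-03, -8.80240917e+01, -3.82543194e+01,  7.11255125e-02,
        4.81546309e-02, -3.34698200e-05]), 'tool_pos': array([ 171.32424551, -600.6950616 ,  213.36682211]), 'orientation': array([-3.14042756e+00, -1.03689000e-04,  2.77781443e-01]), 'force': array([ 0.27298793,  0.40006588, -0.33766729]), 'moment': array([-0.0140568 ,  0.04970383,  0.04295265]), 'finger_force': 0.0, 'gripper_width': 0.9987139036098068}
[[-3.70807655e-03 -9.99857836e-01 -1.64486159e-02  3.32467374e+01]
 [-9.99118465e-01  4.39214978e-03 -4.17492648e-02  6.01648355e+02]
 [ 4.18155743e-02  1.62793064e-02 -9.98992714e-01  8.74961003e+02]
 [ 0.00000000e+00  0.00000000e+00  0.00000000e+00  1.00000000e+00]] [[465.18078466   0.         313.13089133]
 [  0.         465.18078466 238.87207321]
 [  0.           0.           1.        ]] [-0.05096886  0.          0.          0.          0.        ]
```

View pics/top.png

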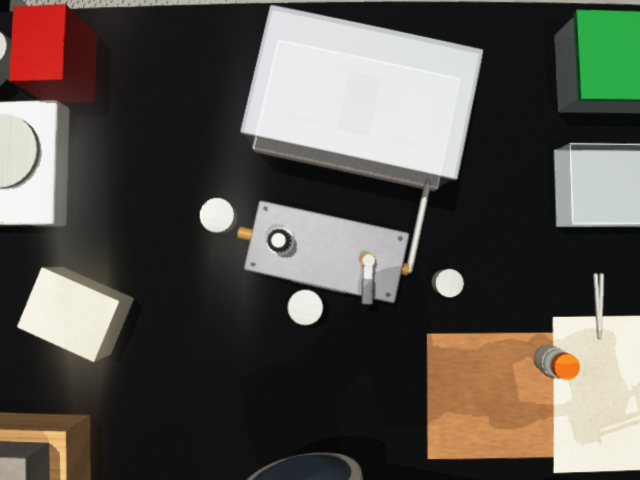

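View pics/scene.png

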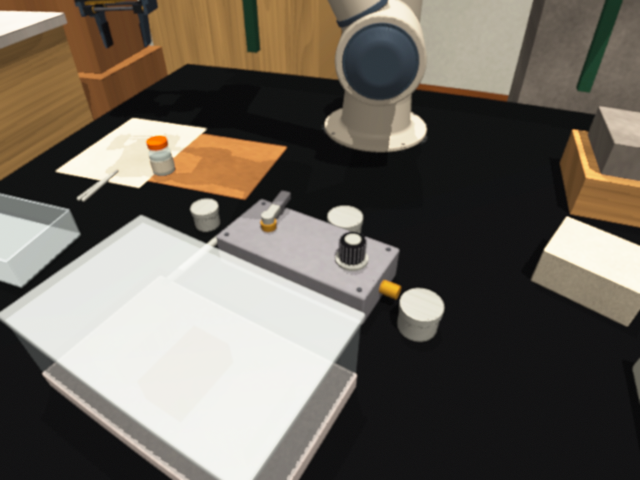

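The top view shows the block with corners at about (261,202), (409,234), (397,302) and (246,270). The dial is at (279,240), the handle pivot at (368,260) and the handle end near (368,300). The tins are at (217,215), (305,307) and (449,283). The scene view confirms this layout: dial near tins a and b, handle pointing towards the robot.

```bash
cat > h.py <<'E'
from station import *
import cv2,numpy as np,pickle
from scipy.spatial.transform import Rotation as R
def ray(uv,c,T,z):  # T: world from camera
    p=cv2.undistortPoints(np.array([[uv]],float),c['mtx'],np.array(c['distortion']))[0,0]
    d=T[:3,:3]@np.r_[p,1]; o=T[:3,3]
    return o+d*(z-o[2])/d[2]
def toolT(o):
    T=np.eye(4);T[:3,:3]=R.from_euler('xyz',o['orientation']).as_matrix();T[:3,3]=o['tool_pos'];return T
E
python3 - <<'E'
from h import *
d=pickle.load(open('d.pkl','rb'))
c=d['top'];T=np.linalg.inv(c['camera_from_world'])
for n,uv,z in [('c1',(261,202),60),('c2',(409,234),60),('c3',(397,302),60),('c4',(246,270),60),('dial',(279,240),102),('piv',(368,260),92),('end',(367,302),80),('b',(217,215),50),('a',(305,307),50),('c',(449,283),42)]:
    print(n,ray(uv,c,T,z).round(1))
# look from above the dial, test yaw options
P=ray((279,240),c,T,102)
for y in np.arange(-3.0,3.2,.5):
    q=kin.inverse_kinematics([P[0],P[1],75],[np.pi,0,y]); print(round(y,2),None if q is None else np.round(q,2))
P=ray((320,250),c,T,80)
print(kin.inverse_kinematics([P[0]-60,P[1],280],[np.pi,0,0]))
E
```

```text
c1 [667.3 124.6  60. ]
c2 [ 607.8 -143.1   60. ]
c3 [ 485.7 -120.2   60. ]
c4 [544.  151.7  60. ]
dial [596.4  88.  102. ]
piv [561.4 -65.4  92. ]
end [487.8 -64.3  80. ]
b [645.  207.2  50. ]
a [476.2  45.5  50. ]
c [ 518.3 -219.2   42. ]
-3.0 [ 0.05  0.62  1.54  0.    0.97 -1.66]
-2.5 [ 0.05  0.62  1.54  0.    0.97 -2.16]
-2.0 [ 0.05  0.62  1.54  0.    0.97 -2.66]
-1.5 None
-1.0 [ 0.05  0.62  1.54 -0.    0.97  2.62]
-0.5 [ 0.05  0.62  1.54 -0.    0.97  2.12]
0.0 [ 0.05  0.62  1.54 -0.    0.97  1.62]
0.5 [ 0.05  0.62  1.54 -0.    0.97  1.12]
1.0 [ 0.05  0.62  1.54 -0.    0.97  0.62]
1.5 [ 0.05  0.62  1.54 -0.    0.97  0.12]
2.0 [ 0.05  0.62  1.54  0.    0.97 -0.38]
2.5 [ 0.05  0.62  1.54  0.    0.97 -0.88]
3.0 [ 0.05  0.62  1.54  0.    0.97 -1.38]
[-8.09196681e-02  2.81509066e-01  1.50443018e+00 -4.44089210e-16
  1.35565341e+00  1.48987666e+00]
```

Run:
```python
from h import *
robot.goto([596,88,250],[np.pi,0,2.5])
o=observe();c=cams.capture('wrist');pickle.dump((o,c),open('w1.pkl','wb'))
cv2.imwrite('pics/w1.png',c['img'])
print(o['time_s'],c['T_tool_cam'].round(2),o['tool_pos'],o['orientation'],o['force'],o['moment'])
T=toolT(o)@c['T_tool_cam'];Ti=np.linalg.inv(T)
p=cv2.projectPoints(np.array([[596.4,88,102],[561,-65,90]]),Ti[:3,:3],Ti[:3,3],c['mtx'],np.array(c['distortion']))[0];print(p)
M=[]
for i in range(30): robot.hold(.02);M.append(observe()['moment'][2])
print(np.std(M),np.mean(M),observe()['time_s'])
```

```text
2.95 [[   0.     -0.97   -0.24   69.08]
 [   1.     -0.      0.      0.21]
 [  -0.     -0.24    0.97 -170.43]
 [   0.      0.      0.      1.  ]] [596.10167455  87.28598835 249.97080507] [-3.14149392e+00  3.98448306e-05  2.49875920e+00] [-0.79805261 -0.96432099 -0.4629619 ] [ 0.08568146 -0.12591633  0.03625044]
[[[317.52230299 221.61546471]]

 [[177.08963285 279.69467125]]]
0.027891877011051915 0.003440332886263306 3.5
```

View pics/w1.png

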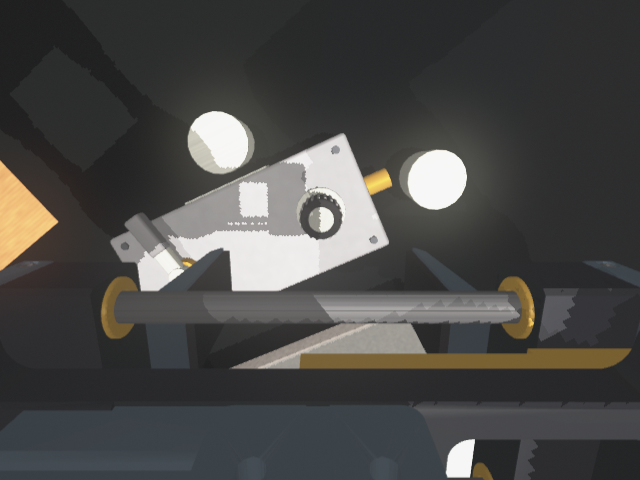

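The wrist view shows the dial top centred at about (320,218), within about 2 mm of the prediction (317.5,221.6). Next I descend and grasp.

Run:
```python
from h import *
o,c=pickle.load(open('w1.pkl','rb'))
P=ray((320,218),c,toolT(o)@c['T_tool_cam'],102);print(P)
x,y=(P[0]+596.4)/2,(P[1]+88)/2
robot.movel([x,y,73],rate=120)
o=observe();print(o['force'],o['tool_pos'])
gripper_to(0,5);robot.hold(.2)
o=observe();print(o['force'],o['moment'],o['gripper_width'],o['finger_force'],o['tool_pos'],o['joints'],o['time_s'])
```

```text
[595.00938518  91.95878714 102.        ]
[-0.08714214 -0.26033755 -0.26276079] [596.09338367  89.99680923  73.62612501]
[ 2.54554287  5.51094676 -1.53223614] [ 0.92264329 -0.71132569 -0.0024084 ] 0.43766239693069753 4.992206878960133 [596.38105025  90.54868685  73.14982826] [ 5.12836612e-02  6.25431966e-01  1.54642166e+00  8.89407246e-04
  9.68354392e-01 -8.78345305e-01] 6.1833
```

```bash
cat >> h.py <<'E'
def center(n=4):
    for i in range(n):
        o=observe();yt=toolT(o)[:3,1];f=np.mean([observe()['force']@yt for _ in range(3)])
        print('fy',round(f,2),o['tool_pos'].round(2),round(o['gripper_width']*91,1),round(o['finger_force'],1))
        if abs(f)<1: break
        tgt[:]=tgt+yt*np.clip(f*.12,-1.2,1.2)*[1,1,0]
        robot.movel(tgt,rate=20);robot.hold(.1)
tgt=np.zeros(3)
E
python3 - <<'E'
import h
from h import *
h.tgt[:]=[595.7,90,73]
center()
gripper_to(0.65); 
robot.goto(list(h.tgt),[np.pi,0,0.93]); gripper_to(0,5);robot.hold(.15)
center()
gripper_to(0.65)
robot.goto(list(h.tgt),[np.pi,0,2.5]); gripper_to(0,5);robot.hold(.15)
o=observe();print(h.tgt,o['force'],o['moment'],o['joints'],o['time_s'],o['gripper_width']*91)
E
```

```text
fy 5.94 [596.38  90.55  73.15] 39.8 5.0
fy 3.62 [596.44  90.68  73.14] 39.8 5.0
fy 0.45 [596.45  90.77  73.09] 39.9 5.0
fy 2.89 [596.59  90.82  73.07] 39.5 5.0
fy 0.87 [596.63  90.76  73.03] 39.9 5.0
[596.66412406  90.71150359  73.        ] [-0.47549183 -0.30501481  0.88518719] [-0.01900276 -0.07812815 -0.074038  ] [ 5.19260421e-02  6.26509810e-01  1.54444983e+00 -5.66091519e-05
  9.70671173e-01 -8.77165206e-01] 12.3 40.140363115083126
```

```bash
cat >> h.py <<'E'
def mz(n=4):
    v=[]
    for _ in range(n): robot.hold(.02);v.append(observe()['moment'][2])
    return np.mean(v)
E
python3 - <<'E'
from h import *
gripper_to(0,30);robot.hold(.1)
b=mz(10);q=observe()['joints'].copy();L=[];t0=observe()['time_s'];hi=0
q0=q[5]
for i in range(70):
    q[5]+=np.radians(2.5)
    robot.set_joints(q); m=mz()-b
    L.append((round(np.degrees(q[5]-q0),1),round(np.degrees(observe()['joints'][5]-q0),1),round(m,3)))
    if m>.21:
        m2=mz(8)-b; L.append(('chk',round(m2,3)))
        if m2>.21: break
    if observe()['time_s']-t0>15: break
print(b,L,q,observe()['time_s']-t0,observe()['time_s'],observe()['gripper_width']*91,observe()['force'],sep='\n')
pickle.dump((b,q,q0),open('s.pkl','wb'))
E
```

```text
-0.019757141690434493
[(np.float64(2.5), np.float64(2.4), np.float64(0.042)), (np.float64(5.0), np.float64(4.9), np.float64(0.106)), (np.float64(7.5), np.float64(7.4), np.float64(0.112)), (np.float64(10.0), np.float64(9.9), np.float64(0.086)), (np.float64(12.5), np.float64(12.4), np.float64(0.021)), (np.float64(15.0), np.float64(14.9), np.float64(-0.085)), (np.float64(17.5), np.float64(17.4), np.float64(-0.081)), (np.float64(20.0), np.float64(19.9), np.float64(-0.087)), (np.float64(22.5), np.float64(22.4), np.float64(-0.055)), (np.float64(25.0), np.float64(24.9), np.float64(0.022)), (np.float64(27.5), np.float64(27.4), np.float64(0.086)), (np.float64(30.0), np.float64(29.9), np.float64(0.132)), (np.float64(32.5), np.float64(32.4), np.float64(0.075)), (np.float64(35.0), np.float64(34.9), np.float64(0.015)), (np.float64(37.5), np.float64(37.4), np.float64(-0.002)), (np.float64(40.0), np.float64(39.9), np.float64(-0.069)), (np.float64(42.5), np.float64(42.4), np.float64(-0.093)), (np.float64(45.0), np.float64(44.9), np.float64(-0.056)), (np.float64(47.5), np.float64(47.4), np.float64(-0
[... 1156 characters left out ...]
p.float64(100.0), np.float64(99.9), np.float64(0.086)), (np.float64(102.5), np.float64(102.4), np.float64(0.116)), (np.float64(105.0), np.float64(104.9), np.float64(0.087)), (np.float64(107.5), np.float64(107.4), np.float64(0.032)), (np.float64(110.0), np.float64(109.9), np.float64(-0.029)), (np.float64(112.5), np.float64(112.4), np.float64(-0.084)), (np.float64(115.0), np.float64(114.9), np.float64(-0.068)), (np.float64(117.5), np.float64(117.4), np.float64(-0.058)), (np.float64(120.0), np.float64(119.9), np.float64(-0.009))]
[ 5.19824284e-02  6.26490417e-01  1.54439239e+00 -9.78147039e-07
  9.70697745e-01  1.21713813e+00]
15.2
27.9833
39.02913909029401
[-0.81380452 -1.96116737 -0.83286636]
```

Run:
```python
from h import *
b,q,q0=pickle.load(open('s.pkl','rb'));L=[]
for i in range(22):
    q[5]+=np.radians(2.5)
    robot.set_joints(q); m=mz(3)-b
    L.append((float(round(np.degrees(q[5]-q0),1)),float(round(m,3))))
    if m>.2:
        m=mz(6)-b; L.append(('chk',float(m)))
        if m>.2: break
print(L,observe()['time_s'])
pickle.dump((b,q,q0),open('s.pkl','wb'))
```

```text
[(122.5, 0.079), (125.0, 0.1), (127.5, 0.096), (130.0, 0.078), (132.5, 0.004), (135.0, -0.069), (137.5, -0.102), (140.0, -0.107), (142.5, -0.039), (145.0, 0.297), ('chk', 0.2620320362197591)] 31.0833
```

Run:
```python
from h import *
b,q,q0=pickle.load(open('s.pkl','rb'));L=[]
robot.hold(.2)
for a in np.r_[np.arange(140,27,-4),24.2]:
    q[5]=q0+np.radians(a)
    robot.set_joints(q); m=mz(2)-b
    L.append((float(round(a,1)),float(round(m,2))))
L.append(float(mz(10)-b))
print(L,observe()['time_s'])
```

```text
[(140.0, -0.06), (136.0, -0.04), (132.0, 0.02), (128.0, 0.14), (124.0, 0.13), (120.0, 0.05), (116.0, -0.09), (112.0, -0.04), (108.0, 0.1), (104.0, 0.17), (100.0, 0.12), (96.0, 0.05), (92.0, -0.03), (88.0, -0.06), (84.0, 0.05), (80.0, 0.15), (76.0, 0.1), (72.0, 0.03), (68.0, -0.01), (64.0, -0.1), (60.0, 0.03), (56.0, 0.15), (52.0, 0.12), (48.0, 0.01), (44.0, -0.02), (40.0, -0.05), (36.0, 0.03), (32.0, 0.12), (28.0, 0.11), (24.2, 0.07), 0.00011277889652465747] 39.95
```

Every click shows in the torque trace, and the dial is now at rest on the fifth click. I release it, move over the handle and take a quick look.

Run:
```python
from h import *
gripper_to(0.75);o=observe();p=o['tool_pos'];print(o['force'],o['moment'])
robot.movel([p[0],p[1],150],rate=150)
piv=np.array([561.5,-63]);u=np.array([np.cos(np.radians(179)),np.sin(np.radians(179))])
t=piv+55*u
robot.goto([*t,190],[np.pi,0,np.radians(-1)])
o=observe();c=cams.capture('wrist');pickle.dump((o,c),open('w2.pkl','wb'))
cv2.imwrite('pics/w2.png',c['img'])
T=toolT(o)@c['T_tool_cam'];Ti=np.linalg.inv(T)
print(cv2.projectPoints(np.array([[*piv,92.],[*(piv+76*u),87],[*(piv+40*u),87]]),Ti[:3,:3],Ti[:3,3],c['mtx'],np.array(c['distortion']))[0].round(),o['time_s'])
```

```text
[ 0.18929165  0.86031763 -0.80178739] [ 0.00580436 -0.13332185 -0.04468705]
[[[319. 164.]]

 [[319. 257.]]

 [[319. 214.]]] 42.8833
```

View pics/w2.png

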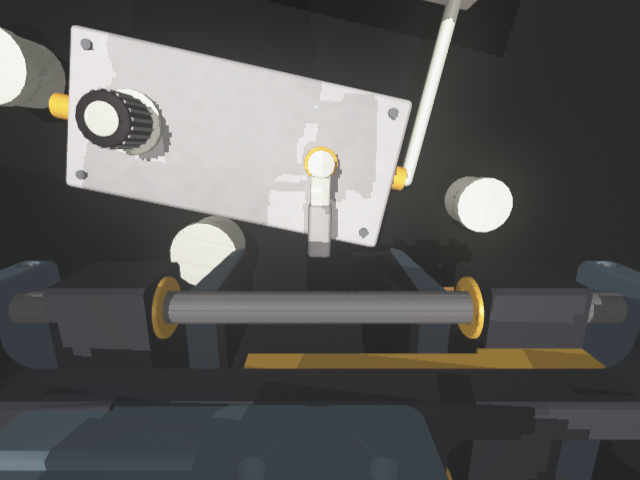

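The wrist view shows the pivot at (321,162) and the handle end at (319,255), matching the projection. Next I straddle the handle and swing it.

Run:
```python
from h import *
piv=np.array([561.5,-63]);L=[]
def pose(d,z=71,r=55): a=np.radians(d); return [piv[0]+r*np.cos(a),piv[1]+r*np.sin(a),z],[np.pi,0,a-np.pi]
gripper_to(0.31)
p,f=pose(179); print(robot.movel(p,f,rate=100,contact_N=12))
for d in [*np.arange(187,257,8),258,261]:
    p,f=pose(d);robot.movel(p,f,rate=60);o=observe();L.append((int(d),o['force'].round(1).tolist(),o['tool_pos'].round(1).tolist()))
    if np.linalg.norm(o['force'])>25: break
print(*L,sep='\n');print(o['time_s'])
p,f=pose(d-3.5);robot.movel(p,f,rate=60);print(observe()['force'])
gripper_to(0.5)
p[2]=170;robot.movel(p,rate=150)
o=observe();c=cams.capture('top');cv2.imwrite('pics/t2.png',c['img'][150:350,180:480].repeat(2,0).repeat(2,1))
print(observe()['time_s'])
```

```text
False
(187, [0.6, -0.4, -0.1], [507.1, -69.8, 71.4])
(195, [0.2, -0.0, -1.1], [508.4, -77.1, 71.1])
(203, [-0.3, 0.2, 0.7], [510.9, -84.3, 71.0])
(211, [-0.7, -0.4, -0.9], [514.3, -91.1, 71.0])
(219, [-0.5, -0.1, -0.1], [518.7, -97.4, 71.0])
(227, [-0.5, -0.2, -0.2], [523.9, -103.0, 71.0])
(235, [-0.8, 0.9, -0.7], [529.8, -107.8, 71.0])
(243, [-0.7, 0.1, 0.3], [536.4, -111.8, 71.0])
(251, [0.2, -0.3, 0.5], [543.4, -114.9, 71.0])
(258, [-0.8, 0.3, 0.3], [549.9, -116.7, 71.0])
(261, [0.4, 0.5, -0.5], [552.7, -117.2, 71.0])
48.1833
[0.82230813 0.46352976 0.15533842]
49.7667
```

Run:
```python
from h import *
p=observe()['tool_pos'];robot.movel([p[0]-130,p[1],230],rate=200)
c=cams.capture('scene');cv2.imwrite('pics/s2.png',c['img'][180:340,160:460].repeat(2,0).repeat(2,1))
c=cams.capture('top');cv2.imwrite('pics/t3.png',c['img'][180:330,190:480].repeat(2,0).repeat(2,1))
print(observe()['time_s'],observe()['force'])
```

```text
50.7333 [0.68769827 0.0938013  1.40359149]
```

View pics/t3.png

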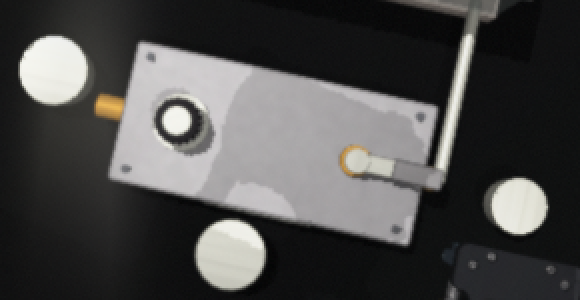

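View pics/s2.png

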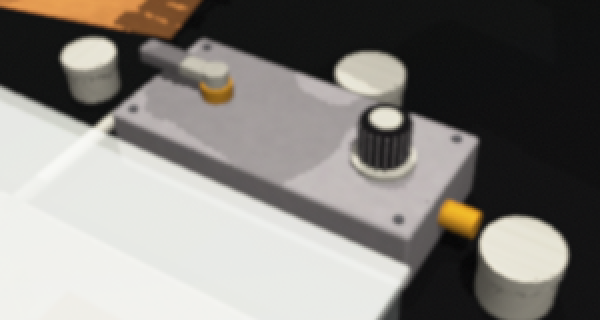

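The top crop shows the handle running from (355,160) to (440,180), parallel to the block's long edge, so it is fully open. The tins have not moved and the gripper is clear in both views.

```bash
python3 -c "
from station import *
print(sign_off())"
```

```text
the job is handed in; nothing more can be done
None
```

The job is handed in, though sign-off returned no verdict: I closed the dial gently onto its seat (about 0.26–0.30 N m), opened it five clicks, then swung the handle fully open and let go; the tins look unmoved and it took about 51 s.

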